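# Mark the foot of a glazed vase on the sprung stamp

## Robot

A 6-joint arm with a two-finger parallel gripper is mounted at the origin on the work surface. World frame = base frame: x ahead of the robot, y to its left, z up, the work surface at z = 0. Lengths are in m, angles in rad, forces in N, time in s.
With the tool pointing down it reaches from about 0.275 to 0.85 m from the base axis. Payload 19 kg.
Tool frame: the origin (TCP) lies between the finger pads; the fingertips stand 22 mm ahead of it and the grasp point (between the pads) lies 3 mm ahead of it (robot.tip_reach is the z of the fingertips in the tool frame, in m); z points along the fingers, y is the direction in which the jaws open and shut (so a half turn about z gives the same grasp; the last joint's range is limited). The gripper opens to 85 mm and grips with 20 to 120 N. Pads are 22 mm wide; open, the fingers measure 114 mm over their backs; the gripper's body (76 mm by 85 mm) begins 54 mm behind the grasp point. The pads swing forward as they close: fully open they stand 13 mm farther back than shut.
Start: joints at [0.991, 0.15, 1.437, -0, 1.554, -0.134], TCP at [0.248, 0.519, 0.253] pointing down, gripper open.
Joint ranges: [-2.8, 2.8], [-0.68, 2.1], [0.12, 2.68], [-1.39, 4.53], [0.16, 2.79], [-2.81, 2.81]. Speed limits (rad/s): [1.89, 1.89, 2.22, 3.01, 3.01, 3.01].

## Interface

Orientations are given as [roll, pitch, yaw] about the fixed x, y, z axes, in that order (R = Rz(yaw) Ry(pitch) Rx(roll)).
In Python, from station import robot gives the robot as it stands. The module is installed in compiled form; this text tells all that it offers.
- The arm moves only by the tool send_rows, never from a script. Its argument "series" is text: rows parted by semicolons, each of 7 numbers parted by spaces: the shift along the tool's x, y, z in cm, then the turn, a rotation vector about the tool's x, y, z in rad, then the opening, from 0 (shut) to 1 (fully open). In form: tx ty tz wx wy wz fingers; .... A call has exactly 10 rows; each row shifts and turns the pose as measured when the row begins, along the tool's axes as they then stand; what a row does not reach is not made up. A row lasts 1/10 s, in which the tool goes at most 50 mm and 8.59 degrees, less where a joint would pass 70% of its speed; a pose out of reach is approached as far as the arm can. A call with a gripper value outside its range is refused whole. The fingers move at their own pace and stop on an object; "newtons" is the grip in N (left out, the last holds). Time passes only in rows, so rows that do not move let the fingers close, or fill a call up. It gives the time, the measured TCP pose, the force and the opening at its end, in the units of the state.
- robot.state(): the state, without advancing time (a new reading comes with each control period).
- robot.read_camera(name): name is "side" or "top"; returns (picture, depth): 420x560x3 uint8, red, green, blue; 420x560 float32, m along the optical axis (not along the pixel's ray), 0 where there is no reading.
- robot.camera_model(name): a dict with "mtx" (3x3 intrinsics, pixels), "rvec" (rotation vector, rad) and "tvec" (3), from world to camera coordinates, as OpenCV has them. Camera axes: x right, y down, z forward; pixel columns grow to the right and rows downward; lengths in m; the calibration is good to about 2 mm. A picture is of the moment at which its call begins. camera_model takes no time and is no camera call.
- robot.sign_off(): hands the job in, once; it reports no verdict.
Trained networks look in the newest picture that a camera, given by its name, has taken for a name from the list of things; names that differ only in an ending like _2 or _b are one class to them, and where a whole thing is asked for, a point or a joint stands for the part that bears it (a point fixed in the world has none). Each returns a list of dicts, best first, with "p" (0 to 1); they miss things now and then, are a little off and sometimes report something else, mostly with a low value. They report only what shows in the picture. A call takes as long as a camera call. They do not tell look-alikes from the thing itself.
- robot.find_in(query, camera): "rect" ([left, top, width, height] in pixels, round what is visible of it).
- robot.silhouettes(query, camera): "region" (420x560 bool, what is visible of it) and "rect" ([left, top, width, height] in pixels, round what is visible of it).
The state is a dict: "clock": time; "qpos": joint angles; "qd": joint speeds; "joint_efforts": joint torques, N m; "eef_pos": TCP position; "tool_rot": TCP orientation; "wrist_force": force on the tool from outside, world axes, zero at the start; "torque": the same for the moment, N m; "grip_width": finger opening in m.
Only numpy, scipy, OpenCV 4.12 (cv2) and the standard library are available. Lean on these libraries where they do the work, as an engineer would, in place of code of your own. Each camera call takes 0.05 s, during which the arm holds its last target. There are 200 camera calls.

## Task

Take the green vase out of the yellow carrying rail, lifting it straight up past the sprung catch that grips its foot. Set it upright, foot down, on the red sprung pad of the blue stamp, and ease it down, without slamming it, until the foot meets the hard steel seat all round. Finish like that, still holding the vase pressed fully home on the seat against the spring (let go and it would pop up); leave the other pots, the jars and the brush where they are.

Things in the scene. Friction and masses are not known exactly. Their poses are not given: they have to be found in the camera images.
- green_vase: dark green glazed bud vase, loose, about 220 g, 130 mm tall, round about z (up); origin at the centre of its underside. Clay foot 48 mm across up to 9 mm (chamfered to 42 over the lowest 3), groove 40 mm across at 13 to 22, belly 66 mm across at 38 to 46, neck 25 mm at 84 to 90, mouth band above; closed top with a dark disc. It stands in one of the rail's three cups; which one changes
- grip_band (a point): centre of the green vase's straight mouth band, on its axis 115 mm above its origin: the place to grip. The band is 34 mm across and runs from 99 to 130 mm above the vase's origin
- brown_vase: brown vase of the same shape and size, loose, in another cup of the rail; to be left there. Origin as for the green vase
- blue_vase: blue vase of the same shape and size, loose, in another cup of the rail; to be left there. Origin as for the green vase
- rail: yellow carrying rail fixed to the table, 96 (x) by 295 mm (y); origin on the table under the middle cup's centre. Cups at y = -95, 0, +95 mm, x = 0; cup floor 12 mm, cup wall top 30 mm above the table, 52 mm across inside. A sprung brass roller at each cup's -x side stands in the vase's foot groove: lifting out takes about 10 N in all and pushes the foot to +x with up to 8 N over 20 mm. Bar on the +x edge, 54 mm high
- stamp: blue foot-mark stamp fixed to the table; base plate 140 (x) by 130 (y) by 14 mm, origin at the centre of its underside. An eight-sided column on it carries the steel seat, a guide ring (52 mm across inside, top 56 mm above the table) and the sprung red pad, all on the vertical axis through the origin
- seat: flat steel ring, the hard stop, fixed in the stamp within the guide ring; 52 mm outside, 31 mm inside, 6 mm high; origin at the centre of its underside, 44 mm above the table
- seat_top (a point): centre of the upper face of the steel seat, 50 mm above the table: the green vase's origin lies here when its foot is fully home
- stamp_plunger (a joint): sprung stamp pad, 26 mm across, red top, in the middle of the seat: how far it is pressed down (m). At 0 its top is 62 mm above the table, 12 mm above the seat; a foot fully home presses it to 0.012. It pushes up with 4.5 N at 0 and about 10 N at 0.012, more than the vase weighs. The foot would chip if driven on to the seat with over 60 N
- glaze_jar: jar of glaze with white cap, loose, 68 mm across, 85 mm tall, origin under its centre; bystander
- dip_bowl: terracotta bowl, loose, 110 mm across, 50 mm tall, origin under its centre; bystander
- brush: brush lying on the table between the rail and the stamp, loose, 190 mm long; bystander
- clay_mug: white mug, loose, 76 mm across, 85 mm tall, origin under its centre; bystander
- ink_bottle: black ink bottle with red cap, loose, 44 mm across, 75 mm tall, origin under its centre; bystander
Mind the look-alikes: they are no part of the job. Of the things shaped like the stamp, the blue one is meant.

How it is judged:
On the way:
1. the green vase is lifted clear out of its cup, held by the robot (z of green_vase in the frame of rail above 0.05 m and contact force between green_vase and the fingers above 2 N and contact force between green_vase and rail below 0.1 N), for 0.2 s.
At the end, for the whole second after the job is handed in: The robot still holds the green vase, upright within 4 degrees and at rest, its foot within 5 mm of the middle of the seat top, pressing on the steel seat with more than 1 N while the sprung pad is pressed in at least 10.8 of its 12 mm (value of joint stamp_plunger above 0.0108 m and contact force between green_vase and seat above 1 N and distance between green_vase and seat_top below 0.005 m and angle between green_vase's own z axis and vertical below 0.07 rad and contact force between green_vase and the fingers above 2 N and linear speed of green_vase below 0.02 m/s); the arm keeps its last pose, push and grip.
It fails at once if the foot is driven on to the seat with more than 60 N (contact force between green_vase and seat above 60 N).
It fails at once if another vase in the rail is displaced by more than 20 mm (distance of any of brown_vase, blue_vase from where it was at the start of the episode above 0.02 m).
It fails at once if a bystander is displaced by more than 30 mm (distance of any of glaze_jar, dip_bowl, brush, clay_mug, ink_bottle from where it was at the start of the episode above 0.03 m).
It also fails if it takes over 50 s, if anything falls off the work surface, if the arm or the gripper's body presses on something with over 40 N, if the wrist force passes 120 N, or if a joint passes its speed limit or range.

## Working session

There is one attempt and no reset: what is moved stays moved. The work goes in short steps, Python scripts to look and compute and a tool call to move; the robot and the scene stay as the last step left them, time stands still between calls to the robot, and variables do not carry over. Pictures are saved under pics/ and viewed, about 8 in all and at most 12, crops included, and the job is handed in when it is done.

Besides the shell and the picture viewer there is one more tool, called after "Emit:" as name(argument=value, ...) on one line, values as JSON. send_rows: Moves the arm, as the interface text tells. Its arguments: {"type":"object","properties":{"series":{"type":"string"},"newtons":{"type":"number"}},"required":["series"]}

```bash
mkdir -p pics; cat > h.py <<'E'
import numpy as np, cv2
from station import robot
def cam(n):
    m=robot.camera_model(n); R=cv2.Rodrigues(np.array(m["rvec"],float))[0]
    return np.array(m["mtx"],float),R,np.array(m["tvec"],float).reshape(3)
def pts(n,d):
    K,R,t=cam(n); v,u=np.mgrid[:420,:560]
    c=np.stack([(u-K[0,2])/K[0,0]*d,(v-K[1,2])/K[1,1]*d,d],-1)
    return (c-t)@R   # world points HxWx3
def proj(n,p):
    K,R,t=cam(n); q=K@(R@np.array(p)+t); return q[:2]/q[2]
E
python3 - <<'E'
from h import *
ims=[]
for n in("top","side"):
    p,d=robot.read_camera(n); np.savez(n,p=p,d=d); cv2.imwrite(f"pics/{n}1.png",p[...,::-1])
    P=pts(n,d); K,R,t=cam(n); print(n,"campos",(-R.T@t).round(3))
    for q in("green_vase","stamp","rail"):
        for r in robot.silhouettes(q,n)[:4]:
            m=r["region"]&(d>0); X=P[m]
            print(q,r["rect"],round(r["p"],2),np.median(X,0).round(3),X[:,2].max().round(3),p[m].mean(0).round())
print(robot.state())
E
```

```text
top campos [0.376 0.085 1.341]
green_vase [364.0, 218.1, 25.3, 22.4] 0.94 [ 0.494 -0.179  0.079] 0.147 [48. 56. 31.]
stamp [182.4, 267.9, 54.4, 58.2] 0.91 [0.294 0.301 0.016] 0.068 [ 67. 148. 146.]
stamp [111.7, 252.5, 56.0, 58.0] 0.77 [0.333 0.52  0.016] 0.067 [ 65. 145. 141.]
stamp [211.8, 193.7, 54.8, 60.3] 0.68 [0.509 0.216 0.015] 0.068 [ 60.  87. 129.]
rail [322.4, 207.5, 101.4, 40.7] 0.74 [ 0.506 -0.166  0.013] 0.143 [119. 101.  45.]
side campos [ 0.179 -0.731  0.725]
green_vase [303.7, 261.0, 27.4, 48.4] 0.72 [ 0.49  -0.201  0.08 ] 0.146 [30. 40. 18.]
stamp [155.7, 196.3, 61.0, 42.2] 0.93 [0.284 0.277 0.017] 0.066 [ 43. 104. 102.]
stamp [157.4, 162.9, 50.7, 32.9] 0.89 [0.322 0.499 0.018] 0.066 [ 41. 100.  99.]
stamp [232.7, 195.9, 59.3, 39.0] 0.68 [0.5   0.192 0.017] 0.066 [39. 54. 90.]
rail [274.1, 253.8, 103.0, 112.9] 0.84 [ 0.484 -0.238  0.014] 0.116 [87. 70. 34.]
{'clock': 0.4, 'qpos': array([ 9.91006403e-01,  1.50600423e-01,  1.43749342e+00,  1.62832320e-05,
        1.55382557e+00, -1.33992884e-01]), 'qd': array([ 0.00073204, -0.00039281,  0.00023885,  0.00055248, -0.00195572,
       -0.00116757]), 'joint_efforts': array([-2.47123477e-03, -7.12098312e+01, -5.70515227e+01, -3.33673825e-04,
        2.71603283e-03,  5.89470096e-05]), 'eef_pos': array([0.24790294, 0.51874767, 0.25316281]), 'tool_rot': array([-3.14127100e+00, -5.97876890e-05,  2.69579533e+00]), 'wrist_force': array([ 0.16992923,  0.14049975, -0.04904214]), 'torque': array([-0.01371133, -0.01542284,  0.00311928]), 'grip_width': 0.0855623083317851}
```

View pics/top1.png

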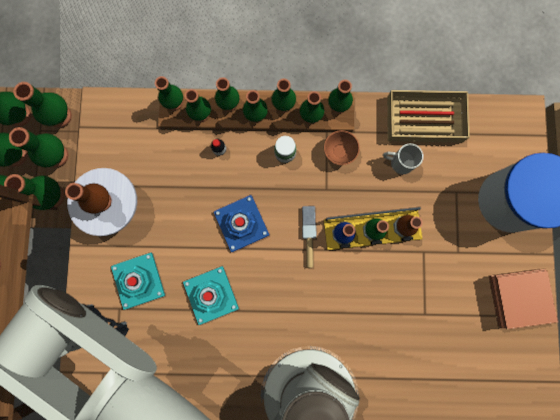

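View pics/side1.png

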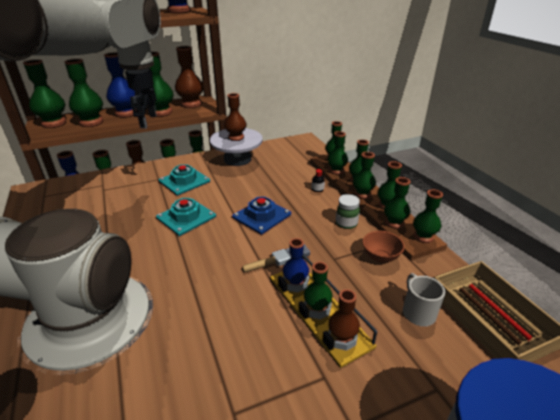

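The top view shows the green vase in the middle rail cup at about (377,228), between the blue (345,232) and brown (408,224) vases. The stamps are two teal ones at (137,281) and (210,296), and the blue one at (241,222), which is the one meant. Next I'll measure these precisely and confirm them in one crop.

```bash
python3 - <<'E'
from h import *
T=np.load("top.npz");p,d=T["p"],T["d"]
P=pts("top",d)
v,u=np.mgrid[:420,:560]
box=lambda l,t,w,h:(u>=l)&(u<l+w)&(v>=t)&(v<t+h)&(d>0)
for n,b in(("blue",(330,215,30,35)),("green",(362,212,28,35)),("brown",(392,208,32,32))):
    m=box(*b)&(P[...,2]>0.132); X=P[m]; (c,r)=cv2.minEnclosingCircle(X[:,:2].astype(np.float32))
    print(n,len(X),"mean",X.mean(0).round(4),"circ",np.round(c,4),round(r,4),"ztop",np.percentile(X[:,2],[50,95]).round(4))
m=box(205,185,70,75)
for lo,hi in((.006,.022),(.045,.0585),(.0585,.075)):
    X=P[m&(P[...,2]>lo)&(P[...,2]<hi)]
    c,r=cv2.minEnclosingCircle(X[:,:2].astype(np.float32)); ra=cv2.minAreaRect(X[:,:2].astype(np.float32))
    print(lo,len(X),X.mean(0).round(4),np.round(c,4),round(r,4),ra)
red=m&(p[...,0]>150)&(p[...,1]<80); print("red",red.sum(),P[red].mean(0).round(4), u[red].mean(),v[red].mean())
# rail yellow floor plate
mm=box(315,200,115,55)&(P[...,2]>.004)&(P[...,2]<.035)&(p[...,0]>100)&(p[...,2]<70)&(p[...,1]>.7*p[...,0])
X=P[mm];print("rail",len(X),cv2.minAreaRect(X[:,:2].astype(np.float32)))
# side camera check of green top and stamp ring
S=np.load("side.npz");ps,ds=S["p"],S["d"];Q=pts("side",ds)
for n,b in(("green",(303,260,30,25)),("blue",(283,238,28,20)),("brown",(335,288,28,25))):
    X=Q[box(*b)&(ds>0)&(Q[...,2]>.137)&(Q[...,2]<.15)];print("side",n,len(X),X.mean(0).round(4),np.round(cv2.minEnclosingCircle(X[:,:2].astype(np.float32))[0],4))
a=cv2.resize(p[180:270,200:300],None,fx=4,fy=4,interpolation=cv2.INTER_CUBIC);b=cv2.resize(p[180:270,320:430],None,fx=3.6,fy=4,interpolation=cv2.INTER_CUBIC)
cv2.imwrite("pics/crop.png",np.hstack([a,b])[...,::-1])
E
```

```text
blue 122 mean [ 0.4861 -0.0934  0.1418] circ [ 0.4867 -0.0934] 0.0172 ztop [0.1418 0.1461]
green 124 mean [ 0.4987 -0.1874  0.1418] circ [ 0.4989 -0.1886] 0.0177 ztop [0.142  0.1457]
brown 123 mean [ 0.511  -0.281   0.1414] circ [ 0.5113 -0.2815] 0.0174 ztop [0.1414 0.146 ]
0.006 1272 [0.5118 0.2171 0.0133] [0.5201 0.227 ] 0.1397 ((0.5167969465255737, 0.21286119520664215), (0.22606179118156433, 0.20621034502983093), 9.723711967468262)
0.045 347 [0.5128 0.2177 0.0506] [0.5132 0.219 ] 0.0445 ((0.5128452181816101, 0.21839390695095062), (0.08283713459968567, 0.08239211142063141), 23.762596130371094)
0.0585 64 [0.5139 0.2195 0.0615] [0.5129 0.22  ] 0.031 ((0.5133436918258667, 0.2180991917848587), (0.055921442806720734, 0.05856970697641373), 73.27388000488281)
red 55 [0.5117 0.2183 0.0607] 239.14545454545456 221.23636363636365
rail 1217 ((0.49773526191711426, -0.18362393975257874), (0.32951024174690247, 0.13160139322280884), 89.40165710449219)
side green 166 [ 0.4967 -0.1898  0.1425] [ 0.4974 -0.1877]
side blue 136 [ 0.484  -0.0963  0.1422] [ 0.486 -0.095]
side brown 202 [ 0.509  -0.2836  0.1425] [ 0.51   -0.2823]
```

View pics/crop.png

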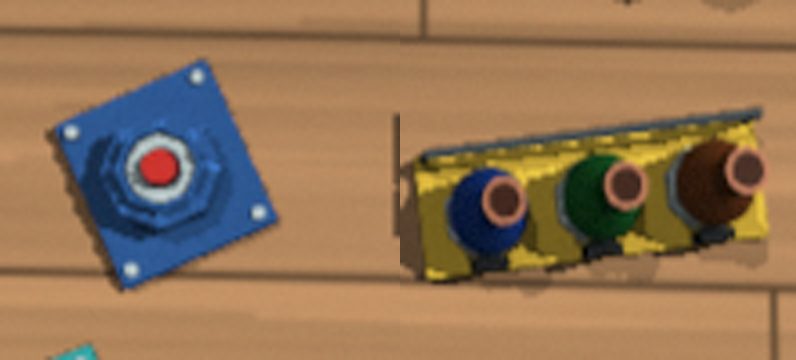

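The crop confirms the targets. The green vase is in the middle cup at world (0.498, -0.188). The rail is yawed about 0.13 rad, with its bar on the far side and the rollers on the near side. The blue stamp is at about (0.513, 0.2185). First I'll turn the jaws along the rail's x.

Emit:
send_rows(series="0 0 0 0 0 0.1 1;0 0 0 0 0 0.1 1;0 0 0 0 0 0.1 1;0 0 0 0 0 0.1 1;0 0 0 0 0 0.1 1;0 0 0 0 0 0.1 1;0 0 0 0 0 0.1 1;0 0 0 0 0 0.1 1;0 0 0 0 0 0.1 1;0 0 0 0 0 0.1 1", newtons=60)

```text
clock: 1.4
eef_pos: [0.2478, 0.5186, 0.253]
tool_rot: [-3.141, 0.001, 1.658]
wrist_force: [-1.0, 1.0, 0.1]
grip_width: 0.0856
```

Emit:
send_rows(series="-3.7 0.8 0 0 0 0 1;-3.7 0.8 0 0 0 0 1;-3.7 0.8 0 0 0 0 1;-3.7 0.8 0 0 0 0 1;-3.7 0.8 0 0 0 0 1;-3.7 0.8 0 0 0 0 1;-3.7 0.8 0 0 0 0 1;-3.7 0.8 0 0 0 0 1;-3.7 0.8 0 0 0 0 1;-3.7 0.8 0 0 0 0 1")

```text
clock: 2.4
eef_pos: [0.3593, 0.1467, 0.2525]
tool_rot: [3.14, 0.0, 1.66]
wrist_force: [1.5, -0.3, -0.7]
grip_width: 0.0854
```

Emit:
send_rows(series="-4 1.2 0 0 0 -0.02 1;-4 1.2 0 0 0 -0.02 1;-4 1.2 0 0 0 0 1;-4 1.2 0 0 0 0 1;-4 1.2 0 0 0 0 1;-4 1.2 0 0 0 0 1;-4 1.2 0 0 0 0 1;-4 1.1 0 0 0 0 1;-1.7 0.5 0 0 0 0 1;0 0 0 0 0 0 1")

```text
clock: 3.4
eef_pos: [0.5027, -0.1946, 0.254]
tool_rot: [3.136, 0.001, 1.696]
wrist_force: [-0.5, 1.0, -0.8]
grip_width: 0.0854
```

Emit:
send_rows(series="0.7 -0.4 0 0.005 0 0 1;0 0 1.5 0 0 0 1;0 0 1.5 0 0 0 1;0 0 1.5 0 0 0 1;0 0 1.5 0 0 0 1;0 0 1.5 0 0 0 1;0 0 1.0 0 0 0 1;0 0 0.5 0 0 0 1;0 0 0 0 0 0 1;0 0 0 0 0 0 1")

```text
clock: 4.4
eef_pos: [0.4943, -0.1769, 0.1581]
tool_rot: [3.14, 0.001, 1.706]
wrist_force: [-0.4, -0.3, -0.1]
grip_width: 0.0854
```

```bash
python3 - <<'E'
from h import *
p,d=robot.read_camera("side"); s=robot.state(); print(s["eef_pos"].round(4),s["tool_rot"].round(4),s["wrist_force"].round(2))
Q=pts("side",d); v,u=np.mgrid[:420,:560]
# stamp by the side camera: red pad centre, and plate
m=(u>=230)&(u<295)&(v>=190)&(v<240)&(d>0)
red=m&(p[...,0]>120)&(p[...,1]<60); print("pad side",red.sum(),Q[red].mean(0).round(4),u[red].mean(),v[red].mean())
print("proj of (.5125,.2185,.062)",proj("side",[.5125,.2185,.062]), "grasp",proj("side",s["eef_pos"]-[0,0,.003]), "vase band",proj("side",[.498,-.188,.127]))
cv2.imwrite("pics/s2.png",cv2.resize(p[200:350,225:425],None,fx=4,fy=4,interpolation=cv2.INTER_CUBIC)[...,::-1])
E
```

```text
[ 0.4943 -0.177   0.1582] [3.1399e+00 7.0000e-04 1.7055e+00] [-0.62  0.77 -0.37]
pad side 32 [0.5106 0.2206 0.0624] 260.6875 199.96875
proj of (.5125,.2185,.062) [261.52791888 200.28127778] grasp [316.728064   259.24876478] vase band [319.91581402 271.68354974]
```

View pics/s2.png

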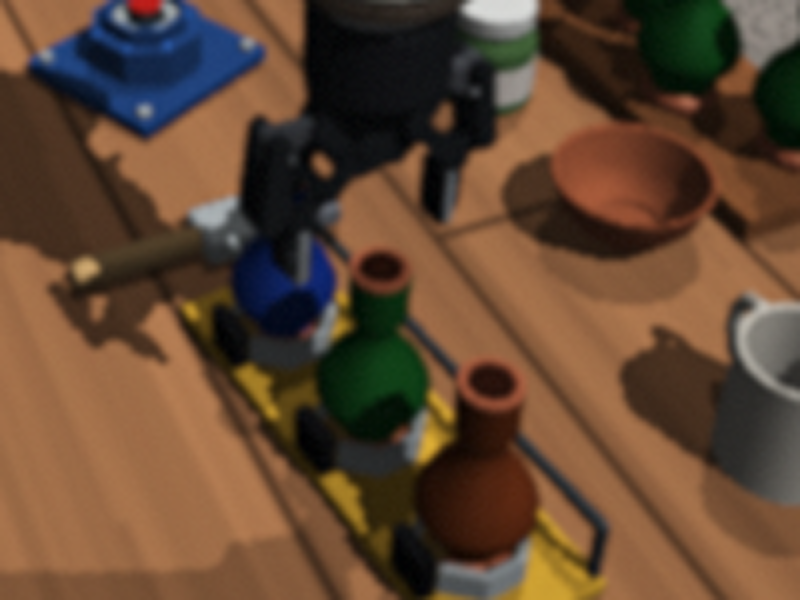

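Emit:
send_rows(series="-0.5 0.1 0 0 0 0 1;-0.5 0.1 0 0 0 0 1;0 0 0 0 0 0 1;0 0 0 0 0 0 1;0 0 0.5 0 0 0 1;0 0 0.5 0 0 0 1;0 0 0.5 0 0 0 1;0 0 0.5 0 0 0 1;0 0 0 0 0 0 1;0 0 0 0 0 0 1")

```text
clock: 5.45
eef_pos: [0.4983, -0.188, 0.1372]
tool_rot: [3.139, 0.001, 1.705]
wrist_force: [-0.4, -0.9, -0.9]
grip_width: 0.0851
```

Emit:
send_rows(series="0 0 0.3 0.002 0 0 1;0 0 0.3 0 0 0 1;0 0 0.1 0 0 0 1;0 0 0 0 0 0 1;0 0 0 0 0 0 0;0 0 0 0 0 0 0;0 0 0 0 0 0 0;0 0 0 0 0 0 0;0 0 0 0 0 0 0;0 0 0 0 0 0 0", newtons=60)

```text
clock: 6.45
eef_pos: [0.4985, -0.1882, 0.1303]
tool_rot: [3.14, 0.002, 1.705]
wrist_force: [-0.7, 0.1, -1.4]
grip_width: 0.0323
```

Emit:
send_rows(series="0 0 0 0 0 0 0;0 0 -0.3 0 0 0 0;0 0 -0.3 0 0 0 0;0 0 -0.3 0 0 0 0;0 0 -0.3 0 0 0 0;0 0 -0.3 0 0 0 0;0 0 -0.3 0 0 0 0;0 0 -0.3 0 0 0 0;0 0 -0.3 0 0 0 0;0 0 -0.3 0 0 0 0", newtons=80)

```text
clock: 7.45
eef_pos: [0.4993, -0.1878, 0.1593]
tool_rot: [3.138, 0.002, 1.705]
wrist_force: [-0.7, 0.3, -1.5]
grip_width: 0.0326
```

Emit:
send_rows(series="0 0 -0.5 0 0 0 0;0 0 -0.7 0 0 0 0;0 0 -1 0 0 0 0;0 0 -1 0 0 0 0;0 0 -1.5 0 0 0 0;0 0 -1.5 0 0 0 0;0 0 -1 0 0 0 0;0 0 -0.5 0 0 0 0;0 0 0 0 0 0 0;0 0 0 0 0 0 0")

```text
clock: 8.45
eef_pos: [0.4989, -0.1878, 0.244]
tool_rot: [3.137, 0.003, 1.705]
wrist_force: [-0.2, 0.8, -2.3]
grip_width: 0.0322
```

```bash
cat > tilt.py <<'E'
from h import *
import sys
p,d=robot.read_camera("side"); s=robot.state(); e=s["eef_pos"]; print(e.round(4),s["tool_rot"].round(4),s["wrist_force"].round(2),s["grip_width"])
Q=pts("side",d); c=e-[0,0,.118]   # expected vase origin
near=(np.hypot(Q[...,0]-c[0],Q[...,1]-c[1])<.045)&(Q[...,2]>c[2]-.01)&(d>0)
C=cam("side"); cp=-C[1].T@C[2]
# fit circles of known radius per height slice (belly 33 mm, foot 24 mm)
from scipy.optimize import least_squares
for nm,lo,hi,r in(("belly",.038,.046,.033),("foot",.004,.009,.024),("groove",.014,.021,.020)):
    X=Q[near&(Q[...,2]>c[2]+lo)&(Q[...,2]<c[2]+hi)]
    if len(X)<6: print(nm,len(X)); continue
    f=least_squares(lambda q:np.hypot(X[:,0]-q[0],X[:,1]-q[1])-r,c[:2],loss="soft_l1",f_scale=.002)
    print(nm,len(X),"axis",f.x.round(4),"vs tcp",(f.x-e[:2]).round(4))
print("lowest",np.percentile(Q[near][:,2],[0,1,5]).round(4),"expected",c[2].round(4))
u,v=proj("side",c+[0,0,.06]).astype(int); x0,y0=max(0,min(u-75,410)),max(0,min(v-75,270))
cv2.imwrite("pics/"+sys.argv[1],cv2.resize(p[y0:y0+150,x0:x0+150],None,fx=4,fy=4,interpolation=cv2.INTER_CUBIC)[...,::-1]); print("crop at",x0,y0)
E
python3 tilt.py s3.png
```

```text
[ 0.4989 -0.1878  0.2439] [3.137e+00 3.000e-03 1.705e+00] [ 1.04  0.74 -2.3 ] 0.03225854173705026
belly 86 axis [ 0.4992 -0.1868] vs tcp [0.0003 0.001 ]
foot 34 axis [ 0.4998 -0.1866] vs tcp [0.0008 0.0012]
groove 35 axis [ 0.4993 -0.1871] vs tcp [0.0003 0.0007]
lowest [0.1286 0.1357 0.1702] expected 0.1259
crop at 246 175
```

View pics/s3.png

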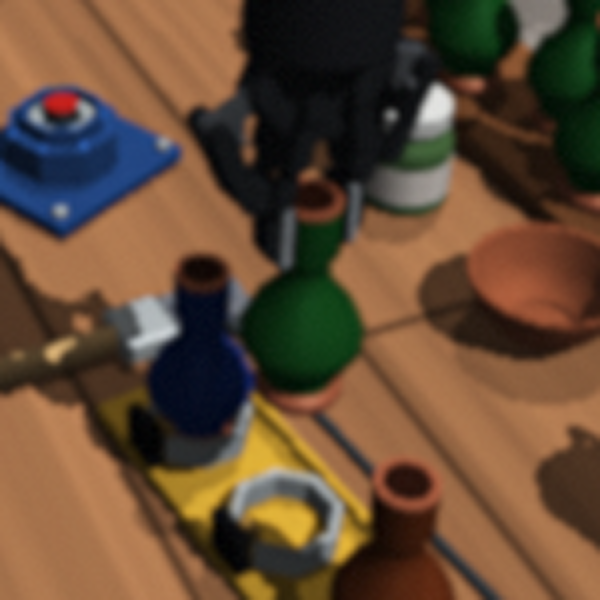

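The s3 crop shows the vase held upright with its cup at crop (285,520) empty. The blue vase's top, at z 0.142, is above the foot, at 0.126, so I'll lift further before carrying it across.

Emit:
send_rows(series="0 0 -1 0.004 0 0 0;0 0 -1.5 0 0 0 0;0 0 -1.5 0 0 0 0;0 0 -0.5 0 0 0 0;1 0.2 0 0 0 0 0;2 0.3 0 0 0 0 0;3 0.5 0 0 0 0 0;3 0.5 0 0 0 0 0;3 0.5 0 0 0 0 0;3 0.5 0 0 0 0 0")

```text
clock: 9.5
eef_pos: [0.5021, -0.0302, 0.2863]
tool_rot: [-3.134, -0.001, 1.7]
wrist_force: [0.1, 1.2, -2.1]
grip_width: 0.0321
```

Emit:
send_rows(series="3 0.5 0 0 0 0 0;3 0.5 0 0 0 0 0;3 0.5 0 0 0 0 0;3 0.5 0 0 0 0 0;3 0.5 0 0 0 0 0;3 0.5 0 0 0 0 0;2 0.4 0 0 0 0 0;1 0.2 0 0 0 0 0;0 0 0 0 0 0 0;0 0 0 0 0 0 0")

```text
clock: 10.5
eef_pos: [0.5047, 0.1996, 0.2798]
tool_rot: [-3.125, -0.002, 1.706]
wrist_force: [0.5, -0.2, -2.3]
grip_width: 0.0321
```

Emit:
send_rows(series="0.6 0.3 0 -0.006 0 0 0;0.6 0.3 0 -0.005 0 0 0;0.5 0.3 0 -0.005 -0.002 0 0;0 0 0 0 0 0 0;0 0 1 0 0 0 0;0 0 1.5 0 0 0 0;0 0 1.5 0 0 0 0;0 0 1 0 0 0 0;0 0 0.5 0 0 0 0;0 0 0 0 0 0 0")

```text
clock: 11.5
eef_pos: [0.5122, 0.2159, 0.2204]
tool_rot: [3.141, 0.001, 1.702]
wrist_force: [-0.3, 0.1, -1.1]
grip_width: 0.0323
```

```bash
python3 tilt.py s4.png; python3 - <<'E'
from h import *
for n in("side",):
    p,d=robot.read_camera(n); Q=pts(n,d); v,u=np.mgrid[:420,:560]
    m=(d>0)&(np.hypot(Q[...,0]-.512,Q[...,1]-.219)<.12)&(Q[...,2]>.010)&(Q[...,2]<.018)
    X=Q[m];print(cv2.minAreaRect(X[:,:2].astype(np.float32)))
E
```

```text
[0.5123 0.216  0.2209] [3.1403e+00 5.0000e-04 1.7016e+00] [-0.26  0.24 -1.9 ] 0.03226837262963537
belly 48 axis [0.5128 0.2177] vs tcp [0.0005 0.0017]
foot 20 axis [0.5124 0.2172] vs tcp [0.0001 0.0012]
groove 27 axis [0.5122 0.217 ] vs tcp [-0.0001  0.001 ]
lowest [0.1035 0.1114 0.1401] expected 0.1029
crop at 185 96
((0.5107418298721313, 0.21870236098766327), (0.1425202190876007, 0.1327511966228485), 25.997386932373047)
```

View pics/s4.png

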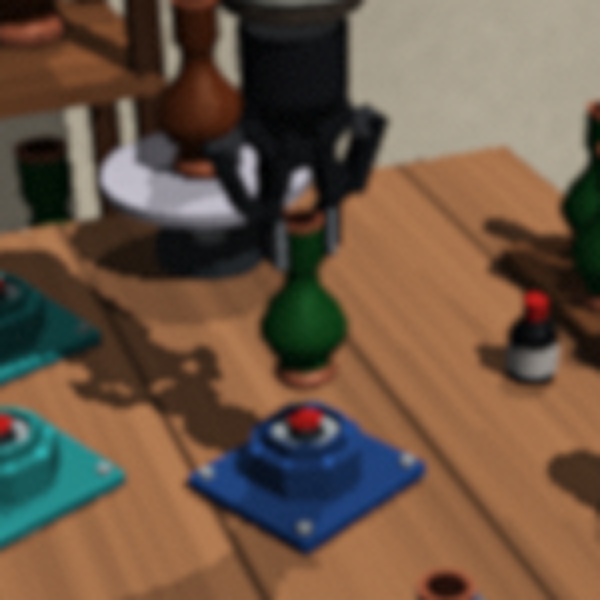

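The s4 crop shows the vase upright, with its foot at crop (306,375) right above the blue stamp's pad at (307,420). I'll make a small lateral fix, then lower to just above the pad.

Emit:
send_rows(series="0.2 -0.1 0 0.001 0 0 0;0 0 0 0 0 0 0;0 0 0.5 0 0 0 0;0 0 0.8 0 0 0 0;0 0 0.8 0 0 0 0;0 0 0.6 0 0 0 0;0 0 0.3 0 0 0 0;0 0 0.2 0 0 0 0;0 0 0 0 0 0 0;0 0 0 0 0 0 0")

```text
clock: 12.6
eef_pos: [0.5116, 0.2182, 0.1876]
tool_rot: [3.139, 0.0, 1.702]
wrist_force: [-0.7, -0.4, -2.3]
grip_width: 0.0319
```

Emit:
send_rows(series="0 0 0.2 0.002 0 0 0;0 0 0.2 0 0 0 0;0 0 0.2 0 0 0 0;0 0 0.2 0 0 0 0;0 0 0.2 0 0 0 0;0 0 0.2 0 0 0 0;0 0 0.1 0 0 0 0;0 0 0 0 0 0 0;0 0 0 0 0 0 0;0 0 0 0 0 0 0")

```text
clock: 13.6
eef_pos: [0.512, 0.2184, 0.1755]
tool_rot: [3.139, -0.0, 1.702]
wrist_force: [-2.3, 0.7, 4.8]
grip_width: 0.0322
```

Emit:
send_rows(series="0 0 0.1 0.002 0 0 0;0 0 0.1 0 0 0 0;0 0 0.1 0 0 0 0;0 0 0.1 0 0 0 0;0 0 0.1 0 0 0 0;0 0 0 0 0 0 0;0 0 0 0 0 0 0;0 0 0 0 0 0 0;0 0 0 0 0 0 0;0 0 0 0 0 0 0")

```text
clock: 14.6
eef_pos: [0.5122, 0.2184, 0.1709]
tool_rot: [3.14, -0.0, 1.702]
wrist_force: [-3.3, -0.5, 5.2]
grip_width: 0.0323
```

Emit:
send_rows(series="0 -0.1 0 0 0 0 0;0 0 0 0 0 0 0;0 0 0.1 0 0 0 0;0 0 0.1 0 0 0 0;0 0 0 0 0 0 0;0 0 0 0 0 0 0;0 0 0 0 0 0 0;0 0 0 0 0 0 0;0 0 0 0 0 0 0;0 0 0 0 0 0 0")

```text
clock: 15.6
eef_pos: [0.5119, 0.2184, 0.1702]
tool_rot: [3.137, -0.0, 1.702]
wrist_force: [-2.9, -0.2, 5.9]
grip_width: 0.0321
```

Emit:
send_rows(series="0 -0.1 0.1 0.003 0 0 0;0 0 0.1 0 0 0 0;0 0 0.1 0 0 0 0;0 0 0.1 0 0 0 0;0 0 0.1 0 0 0 0;0 0 0.1 0 0 0 0;0 0 0.1 0 0 0 0;0 0 0.1 0 0 0 0;0 0 0.1 0 0 0 0;0 0 0.1 0 0 0 0")

```text
clock: 16.6
eef_pos: [0.5118, 0.2185, 0.1683]
tool_rot: [3.133, -0.001, 1.702]
wrist_force: [-7.0, -2.5, 19.2]
grip_width: 0.0321
```

```bash
python3 tilt.py s5.png
```

```text
[0.5118 0.2186 0.1683] [ 3.1332e+00 -1.1000e-03  1.7021e+00] [-6.95 -2.32 18.01] 0.03202104935480684
belly 45 axis [0.5124 0.2199] vs tcp [0.0007 0.0013]
foot 74 axis [0.5118 0.2151] vs tcp [ 0.     -0.0035]
groove 23 axis [0.512  0.2195] vs tcp [0.0003 0.001 ]
lowest [0.0404 0.0433 0.0463] expected 0.0503
crop at 185 111
```

View pics/s5.png

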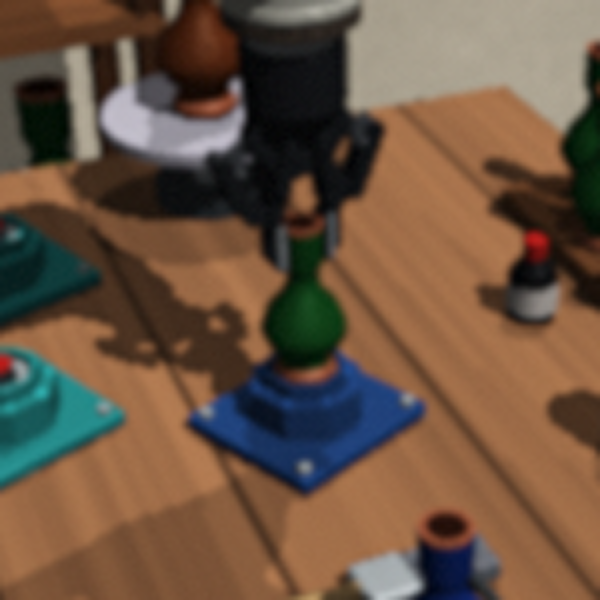

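The s5 crop shows the foot down inside the guide ring and the vase upright. Vertical force is 19 N at the expected home height, but there is 7 N sideways. I'll ease that and straighten the tool while keeping the press.

Emit:
send_rows(series="0 -0.15 0 0.008 0 0 0;0 -0.15 0 0.006 0 0 0;0 -0.1 0.1 0.004 0 0 0;0 -0.1 0.1 0.004 0 0 0;0 -0.1 0.1 0.002 0 0 0;0 0 0.1 0 0 0 0;0 0 0.1 0 0 0 0;0 0 0.1 0 0 0 0;0 0 0.1 0 0 0 0;0 0 0.1 0 0 0 0")

```text
clock: 17.65
eef_pos: [0.5114, 0.2185, 0.1683]
tool_rot: [3.138, -0.002, 1.702]
wrist_force: [-6.4, -2.4, 18.1]
grip_width: 0.0325
```

```bash
python3 -c "
from station import robot;s=robot.state();print(s['eef_pos'],s['tool_rot'],s['wrist_force'],s['torque'],s['clock'])"
```

```text
[0.51136345 0.21852882 0.16834573] [ 3.13825507e+00 -2.35004170e-03  1.70175240e+00] [-6.43679096 -2.43854978 18.06765464] [-0.53562541  1.81937486 -0.04691722] 17.65
```

```bash
python3 - <<'E'
from h import *
D=[];
for i in range(4):
    p,d=robot.read_camera("side"); D.append(d)
d=np.median(D,0); Q=pts("side",d); e=robot.state()["eef_pos"]
def top(Q,p,c,zt):
    m=(np.hypot(Q[...,0]-c[0],Q[...,1]-c[1])<.0125)&(abs(Q[...,2]-zt)<.008)
    return m.sum(),np.percentile(Q[m][:,2],[25,50,75]).round(4),Q[m].mean(0).round(4), p[m].mean(0).round()
print(e.round(4)); print("held",top(Q,p,[.5119,.2195],.181))
for n,c in(("blue",(.486,-.095)),("brown",(.510,-.2825))): print(n,top(Q,p,c,.143))
# seat ring/clay: heights of clay-coloured visible foot just above the ring
print("rows expected: ring top",proj("side",[.5117,.2193-.026,.056])," ")
h=p.astype(int); near=(np.hypot(Q[...,0]-.5117,Q[...,1]-.2193)<.04)&(Q[...,2]>.03)
u0=int(proj("side",[.5117,.2193,.06])[0])
for v in range(178,216): print(v,p[v,u0],Q[v,u0].round(4)) if near[v,u0] else None
E
```

```text
[0.5114 0.2185 0.1684]
held (np.int64(29), array([0.1814, 0.1818, 0.1822]), array([0.5124, 0.2192, 0.1817]), array([56., 30., 20.]))
blue (np.int64(60), array([0.1428, 0.1432, 0.1436]), array([ 0.486 , -0.0953,  0.1432]), array([70., 35., 23.]))
brown (np.int64(98), array([0.1427, 0.1432, 0.1436]), array([ 0.5098, -0.2827,  0.1432]), array([64., 31., 21.]))
rows expected: ring top [264.25696347 206.21998461]  
178 [ 8 36 12] [0.5078 0.2026 0.1503]
179 [ 6 34 11] [0.5089 0.206  0.1449]
180 [ 6 33 10] [0.5086 0.2056 0.1418]
181 [10 41 14] [0.5088 0.2063 0.138 ]
182 [13 51 18] [0.5096 0.2092 0.1328]
183 [16 59 24] [0.5087 0.2067 0.131 ]
184 [19 65 27] [0.508  0.2051 0.1286]
185 [22 71 30] [0.5073 0.2033 0.1264]
186 [23 74 32] [0.5074 0.2039 0.1226]
187 [24 73 31] [0.5068 0.2028 0.1199]
188 [23 73 31] [0.5052 0.1985 0.1193]
189 [24 73 31] [0.505  0.1981 0.1161]
190 [22 71 30] [0.5038 0.195  0.1147]
191 [24 71 30] [0.5036 0.1948 0.1114]
192 [21 68 28] [0.5029 0.1932 0.109 ]
193 [20 65 27] [0.5025 0.1922 0.1062]
194 [16 60 22] [0.5024 0.1923 0.1027]
195 [15 57 22] [0.5014 0.1899 0.1009]
196 [14 53 19] [0.501 0.189 0.098]
197 [12 47 18] [0.5008 0.1887 0.0947]
198 [ 9 38 14] [0.5003 0.1877 0.0919]
199 [ 7 27  9] [0.501  0.1902 0.0867]
200 [ 4 21  6] [0.5017 0.1925 0.0816]
201 [ 3 22  7] [0.5043 0.2003 0.0726]
202 [27 34 15] [0.5041 0.2    0.0692]
203 [82 61 38] [0.5043 0.2009 0.0649]
204 [136  86  61] [0.5036 0.1993 0.0625]
205 [142  85  66] [0.5026 0.1965 0.0609]
206 [103  66  65] [0.5028 0.1976 0.0564]
207 [55 49 73] [0.5005 0.1913 0.0574]
208 [24 40 73] [0.5008 0.1926 0.0529]
209 [18 38 70] [0.5006 0.1924 0.0494]
210 [20 41 76] [0.5003 0.1919 0.0461]
211 [23 45 86] [0.4986 0.1871 0.0459]
```

The mouth top is at 0.1818, or about 0.1806 once I remove the bias seen on the other vases, so the origin is about 0.0506. Pressing no longer moves it, so the foot is on the hard seat. One slightly firmer press for margin.

Emit:
send_rows(series="0 0 0.1 0.002 0 0 0;0 0 0.1 0 0 0 0;0 0 0.15 0 0 0 0;0 0 0.15 0 0 0 0;0 0 0.15 0 0 0 0;0 0 0.15 0 0 0 0;0 0 0.15 0 0 0 0;0 0 0.15 0 0 0 0;0 0 0.15 0 0 0 0;0 0 0.15 0 0 0 0")

```text
clock: 18.85
eef_pos: [0.5109, 0.2185, 0.1682]
tool_rot: [3.133, -0.003, 1.702]
wrist_force: [-10.8, -2.5, 25.4]
grip_width: 0.032
```

```bash
python3 - <<'E'
from h import *
D=[]
for i in range(6):
    p,d=robot.read_camera("side"); D.append(d); s=robot.state()
    if i in(0,5): print(s["clock"],s["eef_pos"].round(4),s["tool_rot"].round(4),s["wrist_force"].round(1),s["grip_width"].round(4))
Q=pts("side",np.median(D,0)); m=(np.hypot(Q[...,0]-.5119,Q[...,1]-.2195)<.0125)&(abs(Q[...,2]-.181)<.008)
print("top",Q[m].mean(0).round(4))
E
python3 tilt.py s6.png
```

```text
[0.5109 0.2185 0.1683] [ 3.1326e+00 -2.6000e-03  1.7024e+00] [-9.52 -3.06 25.72] 0.03224746536524177
belly 43 axis [0.5116 0.2197] vs tcp [0.0007 0.0012]
foot 71 axis [0.5117 0.2144] vs tcp [ 0.0008 -0.0041]
groove 26 axis [0.5108 0.2203] vs tcp [-0.0001  0.0018]
lowest [0.0403 0.0431 0.0463] expected 0.0503
crop at 185 111Traceback (most recent call last):
  File "<stdin>", line 5, in <module>
AttributeError: 'float' object has no attribute 'round'
```

```bash
python3 -c "
from station import robot
s=robot.state();print(s['clock'],s['wrist_force'],s['eef_pos'],abs(s['qd']).max());robot.sign_off()"
```

```text
18.95 [-9.51992994 -3.05539772 25.71524171] [0.51090557 0.21852272 0.16826114] 0.0018073282629367542
the job is handed in; nothing more can be done
```

I lifted the green vase straight up out of the middle cup of the rail and carried it over the blue vase. I then eased it down on to the blue stamp in millimetre steps. I handed the job in at 18.95 s, still gripping the vase at 80 N and pressing it down.

**Last checks:**
- **At rest:** The tool stayed at z 0.168 m, the height expected with the foot fully home, and did not sink further under more push. The arm was still.
- **Push:** Wrist force was about 26 N upward, roughly 17 N of it on the seat after the spring's 10 N.
- **Height:** Just before the last, firmer press, the mouth of the vase put its foot within about 0.6 mm of full seating. That is inside the 1.2 mm allowed, but good to only about 0.5 mm.
- **Upright and centred:** The tool was within 0.01 rad of vertical, and the vase axis within about 1 mm of my estimate of the stamp's centre.

**Failed or disagreeing:**
- About 10 N of sideways force remained, growing with the push. I could not remove it by shifting the tool; it is probably arm flex or light contact with the guide ring.
- The camera fit of the foot was about 4 mm off once it was inside the ring. I ignored it, because that slice also picks up the ring.
- The repeat measurement of the mouth height after the firmer press failed on a script error. I relied on the steady tool height and force instead.

I did not re-measure the bystanders at the end. Nothing had moved in the pictures I viewed, and the blue and brown vases were still in place at the last side-camera measurement.

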